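Make up two microscope inspection kits

TASK

Make up the two inspection kits: in the three-bay tray stand the long objective in the bay next to the tab, the round specimen mount in the middle bay and the eyepiece in the bay at the other end; in the two-bay tray stand the short objective in the bay next to the tab and the square specimen mount in the other. Everything stands upright on the floor of its bay, set down gently and let go, not dropped. Leave the oblong spare mount, the jar and the tweezers where they are.

Things in the scene. Friction and masses are not known exactly. Their poses are not given: they have to be found in the camera images.
- objective_long: The long microscope objective: steel barrel 26 mm in diameter and 42 mm high, then a cone narrowing to a 12 mm nose at 62 mm height. About 140 g. Loose, stands upright on the bench among the other stock. Origin: centre of its underside; z up.
- objective_short: The short, stout microscope objective: steel barrel 32 mm in diameter and 34 mm high with a 26 mm wide, 4 mm high front on it (38 mm in all) that holds a large lens. About 120 g. Loose, stands upright on the bench among the other stock. Origin: centre of its underside; z up.
- eyepiece: The microscope eyepiece: an aluminium tube 30 mm in diameter and 20 mm high below, a wider black head 40 mm in diameter from 20 to 46 mm height (grip it there), a 34 mm wide eyecup up to 50 mm. About 100 g. Loose, stands upright on the bench among the other stock. Origin: centre of its underside; z up.
- mount_round: The round specimen mount: black resin cylinder 30 mm in diameter, 30 mm high, with a small steel specimen in its top. About 40 g. Loose, stands upright on the bench among the other stock. Origin: centre of its underside; z up.
- mount_square: The square specimen mount: black resin block 30 x 30 mm, 30 mm high, with a small steel specimen in its top; sides along its x and y, any yaw. About 45 g. Loose, stands upright on the bench among the other stock. Origin: centre of its underside; z up.
- mount_oblong: The oblong specimen mount, a spare that belongs to no kit: black resin block 46 mm (x) by 20 mm (y), 30 mm high. To be left where it is. Loose, stands upright on the bench among the other stock. Origin: centre of its underside; z up.
- tray3: The long kit tray with three bays, 174 mm long. White walls, grey floor, fixed; 60 mm wide (y), 3 mm walls, rim 11 mm above the bench. Bays 54 x 54 mm inside. Origin: centre of its underside, tab not counted; x runs along it towards the end with the flat tab (24 long, 30 wide, 6 mm high). Bay centres at x = +57 mm (next to the tab), 0 (middle) and -57 mm (other end), y = 0; bay floor at z = 3 mm.
- tray2: The short kit tray with two bays, 117 mm long. White walls, grey floor, fixed; 60 mm wide (y), 3 mm walls, rim 11 mm above the bench. Bays 54 x 54 mm inside. Origin: centre of its underside, tab not counted; x runs along it towards the end with the flat tab (24 long, 30 wide, 6 mm high). Bay centres at x = +28.5 mm (next to the tab) and -28.5 mm (other end), y = 0; bay floor at z = 3 mm.
- jar: Closed amber glass jar with white cap, 54 mm in diameter, 65 mm high, beyond the stock. To be left alone. Origin: centre of its underside.
- tweezers: Brass tweezers lying flat on the bench on the robot's side of the stock, 115 mm long, 8 mm high. To be left alone. Origin: middle of their length, on the bench; x along them.
There are look-alikes about, which are no part of the job. What is shaped like the mount_square but blue is not meant.

How it is judged:
By the outcome, as a careful person would: the job done as asked, in the order asked, and still so for the second after the job is handed in, with the robot touching nothing.
It also fails if it takes over 136 s, if anything falls off the work surface, if the arm or the gripper's body presses on something with over 40 N, if the wrist force passes 120 N, or if a joint passes its speed limit or range.

ROBOT

A 6-joint arm with a two-finger parallel gripper is mounted at the origin on the work surface. World frame = base frame: x ahead of the robot, y to its left, z up, the work surface at z = 0. Lengths are in m, angles in degrees, forces in N, time in s.
With the tool pointing down it reaches from about 0.375 to 0.9 m from the base axis. Payload 3.1 kg.
Tool frame: the origin (TCP) lies between the finger pads; the fingertips stand 22 mm ahead of it and the grasp point (between the pads) lies 3 mm ahead of it; y points along the fingers, x is the direction in which the jaws open and shut, and the axes are right-handed (so a half turn about y gives the same grasp; the last joint's range is limited). The gripper opens to 87 mm and grips with 3 to 60 N. Pads are 19 mm wide; open, the fingers measure 117 mm over their backs; the gripper's body (75 mm by 190 mm) begins 51 mm behind the grasp point.
Start: joints at [54.632, 30.224, 82.088, -0, 67.689, -10.227], TCP at [0.265, 0.566, 0.245] pointing down, gripper open.
Joint ranges: [-176.69, 176.69], [-43.24, 126.21], [12.49, 139.97], [-82, 262], [0, 151.66], [-163.58, 163.58]. Speed limits (degrees/s): [159.86, 159.86, 180, 180, 180, 180].

INTERFACE

Orientations are given as a 3x3 rotation matrix whose columns are the frame's x, y, z axes.
In Python, from rig import bot, imaging, workorder gives the robot as it stands. The module is installed in compiled form; this text tells all that it offers.
- The arm moves only by the tool drive_tool, never from a script. Its argument "commands" is a list of rows, each an object of numbers: "dx", "dy", "dz": the shift along the tool's x, y, z normalised to -1 to 1, where 1 is 4 cm; "wx", "wy", "wz": the turn, a rotation vector about the tool's x, y, z normalised to -1 to 1, where 1 is pi/2 rad; "grip": the finger opening in mm, from 0 to 87. In form: [{"dx": .., "dy": .., "dz": .., "wx": .., "wy": .., "wz": .., "grip": ..}, ...]. A call has 1 to 8 rows; each row shifts and turns the commanded pose from where the row before left it, along the tool's axes as they then stand; what a row does not reach is not made up. A row lasts 1/8 s, in which the tool goes at most 62.5 mm and 10.7 degrees, less where a joint would pass 70% of its speed; a pose out of reach is approached as far as the arm can. A call with a number of a shift or a turn outside -1 to 1 is refused whole. A call with a gripper value outside its range is refused whole. The fingers move at their own pace and stop on an object; the grip force is fixed at half the most. Time passes only in rows, so rows that do not move let the fingers close. It gives the time, the measured TCP pose, the force and the opening at its end, in the units of the state.
- bot.read_state(): the state, without advancing time (a new reading comes with each control period).
- imaging.capture(name): name is "scene" or "side" or "wrist"; returns (picture, depth): 420x560x3 uint8, red, green, blue; 420x560 float32, m along the optical axis (not along the pixel's ray), 0 where there is no reading.
- imaging.get_calibration(name): a dict with "mtx" (3x3 intrinsics, pixels), "world_to_cam" (4x4, takes a point from world to camera coordinates). Camera axes: x right, y down, z forward; pixel columns grow to the right and rows downward; lengths in m; the calibration is good to about 2 mm. A picture is of the moment at which its call begins: read the wrist's pose just before it. get_calibration takes no time and is no camera call; for the wrist camera it gives the pose at the moment of the call.
- workorder.hand_in(): hands the job in, once; it reports no verdict.
The state is a dict: "time_s": time; "joint_positions": joint angles; "qvel": joint speeds; "tau": joint torques, N m; "position": TCP position; "tcp_rot": TCP orientation; "force": force on the tool from outside, world axes, zero at the start; "moment": the same for the moment, N m; "opening": opening from 0.0 (shut) to 1.0 (fully open).
Only numpy, scipy, OpenCV 4.12 (cv2) and the standard library are available. Lean on these libraries where they do the work, as an engineer would, in place of code of your own. Each camera call takes 0.05 s, during which the arm holds its last target. There are 200 camera calls.

## Working session

There is one attempt and no reset: what is moved stays moved. The work goes in short steps, Python scripts to look and compute and a tool call to move; the robot and the scene stay as the last step left them, time stands still between calls to the robot, and variables do not carry over. Pictures are saved under pics/ and viewed, on a budget of 14 in all, crops included, one or two more only if the job needs it, and the job is handed in when it is done.

Besides the shell and the picture viewer there is one more tool, called after ">>>" as a command line: name --argument value ..., lists and objects as JSON in quotes. drive_tool: Moves the arm, as the interface text tells. Its arguments: {"type":"object","properties":{"commands":{"type":"array"}},"required":["commands"]}

```bash
mkdir -p pics; cat > h.py <<'E'
import numpy as np, cv2
from rig import bot, imaging, workorder
def shot(n):
    c=imaging.get_calibration(n); p,d=imaging.capture(n)
    return p,d,np.array(c["mtx"]),np.array(c["world_to_cam"])
def pt(u,v,K,T,z):
    R=T[:3,:3];t=T[:3,3];o=-R.T@t;r=R.T@np.linalg.inv(K)@np.array([u,v,1.]);return o+r*(z-o[2])/r[2]
def cloud(d,K,T):
    v,u=np.indices(d.shape);P=np.stack([(u-K[0,2])/K[0,0]*d,(v-K[1,2])/K[1,1]*d,d],-1)
    return (P-T[:3,3])@T[:3,:3]
def save(n,p): cv2.imwrite("pics/"+n+".png",p[...,::-1])
E
python3 - <<'E'
from h import *
for n in("scene","side","wrist"):
    p,d,K,T=shot(n);save(n+"0",p);np.savez(""+n+"0.npz",p=p,d=d,K=K,T=T)
    print(n,(-T[:3,:3].T@T[:3,3]).round(3),K[0,0])
s=bot.read_state();print(s)
E
```

```text
scene [ 0.988 -0.354  0.903] 447.74045617387964
side [ 0.371 -0.541  0.551] 403.2134631969324
wrist [0.202 0.596 0.383] 313.6447653073646
{'time_s': 0.15, 'joint_positions': array([ 5.46287654e+01,  3.02671912e+01,  8.21390092e+01,  1.59952208e-04,
        6.76906650e+01, -1.02273324e+01]), 'qvel': array([-0.05022202, -0.06105772, -0.16964576, -0.00208804, -0.07796673,
        0.0393793 ]), 'tau': array([ 6.41296247e-04, -4.40430522e+01, -1.76842761e+01,  6.33220165e-02,
        5.52736223e-02, -9.50553317e-05]), 'position': array([0.26522163, 0.56535373, 0.24379433]), 'tcp_rot': array([[ 4.24893325e-01, -9.80757908e-04, -9.05242896e-01],
       [ 9.05241899e-01, -1.37706716e-03,  4.24894349e-01],
       [-1.66329876e-03, -9.99998571e-01,  3.02716505e-04]]), 'force': array([-0.66857896, -0.5712543 ,  1.20292853]), 'moment': array([-0.05251317, -0.03109561, -0.01153157]), 'opening': 0.9985988575801468}
```

View pics/scene0.png

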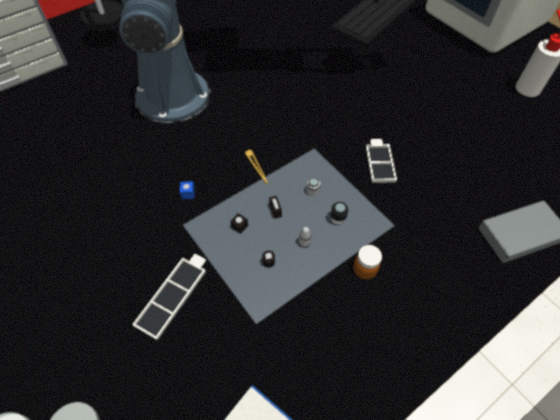

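View pics/side0.png

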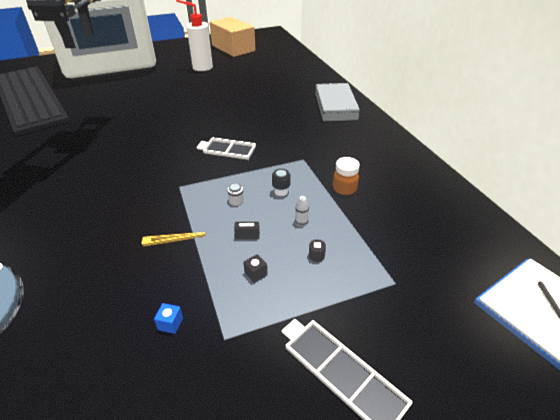

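```bash
python3 - <<'E'
from h import *
S=dict(np.load("scene0.npz"));p=S['p']
a=cv2.resize(p[165:285,215:375],None,fx=4,fy=4,interpolation=cv2.INTER_CUBIC)
W=dict(np.load("side0.npz"))
b=cv2.resize(W['p'][160:290,215:345],None,fx=2.3,fy=2.3,interpolation=cv2.INTER_CUBIC)
save("crop1",cv2.resize(a,(640,480)))
for nm,D in(("scene",S),("side",W)):
    P=cloud(D['d'],D['K'],D['T']);x,y,z=P[...,0],P[...,1],P[...,2]
    m=((D['d']>0)&(z>0.012)&(z<0.12)&(x>.3)&(x<1.)&(y>-.6)&(y<.6)).astype(np.uint8)
    n,l,st,c=cv2.connectedComponentsWithStats(m)
    for i in range(1,n):
        if 15<st[i,4]<3000:
            q=P[l==i];print(nm,c[i].round(0),st[i,4],"x",q[:,0].min().round(3),q[:,0].max().round(3),"y",q[:,1].min().round(3),q[:,1].max().round(3),"ztop",np.percentile(q[:,2],95).round(3))
    w=((D['p'].min(-1)>130)&(z<0.02)&(z>-.02)&(D['d']>0)).astype(np.uint8)
    n,l,st,c=cv2.connectedComponentsWithStats(w)
    for i in range(1,n):
        if st[i,4]>60:
            u,v=c[i];q=P[l==i].mean(0);print(" white",nm,c[i].round(0),st[i],q.round(3))
E
```

```text
scene [313. 186.] 174 x 0.498 0.53 y 0.091 0.122 ztop 0.04
scene [186. 189.] 192 x 0.317 0.356 y -0.165 -0.125 ztop 0.032
scene [275. 206.] 183 x 0.482 0.529 y -0.019 0.015 ztop 0.032
scene [339. 212.] 287 x 0.593 0.633 y 0.082 0.121 ztop 0.052
scene [238. 222.] 208 x 0.475 0.509 y -0.115 -0.079 ztop 0.032
scene [305. 237.] 177 x 0.608 0.631 y -0.016 0.01 ztop 0.063
scene [367. 261.] 668 x 0.724 0.775 y 0.039 0.09 ztop 0.067
scene [268. 258.] 170 x 0.593 0.623 y -0.111 -0.082 ztop 0.032
scene [255. 408.] 1089 x 0.804 0.893 y -0.351 -0.256 ztop 0.02
scene [ 75. 412.] 529 x 0.626 0.682 y -0.599 -0.536 ztop 0.016
 white scene [380. 159.] [366 139  31  42 362] [0.54  0.313 0.007]
 white scene [173. 292.] [133 254  73  85 835] [ 0.545 -0.301  0.007]
 white scene [255. 408.] [ 225  387   64   33 1043] [ 0.841 -0.297  0.017]
 white scene [ 75. 412.] [ 51 403  46  17 583] [ 0.649 -0.564  0.014]
side [337. 101.] 1223 x 0.826 0.972 y 0.321 0.504 ztop 0.036
side [346. 175.] 736 x 0.719 0.769 y 0.037 0.089 ztop 0.065
side [281. 180.] 366 x 0.59 0.629 y 0.08 0.121 ztop 0.051
side [235. 192.] 239 x 0.495 0.526 y 0.09 0.118 ztop 0.039
side [302. 210.] 291 x 0.601 0.626 y -0.016 0.005 ztop 0.061
side [246. 228.] 335 x 0.478 0.525 y -0.019 0.016 ztop 0.031
side [317. 249.] 268 x 0.59 0.619 y -0.113 -0.083 ztop 0.031
side [255. 266.] 374 x 0.47 0.506 y -0.116 -0.079 ztop 0.031
side [168. 316.] 516 x 0.313 0.353 y -0.167 -0.125 ztop 0.031
 white side [474.  47.] [ 365    0  195   95 2193] [ 1.613  0.713 -0.   ]
 white side [202.  67.] [192  62  21   9 106] [0.595 0.83  0.011]
 white side [226. 147.] [197 137  59  23 545] [0.542 0.311 0.006]
 white side [277. 249.] [  180   160   215   180 20776] [ 0.547 -0.043  0.001]
 white side [529. 304.] [ 479  258   81  104 4433] [ 0.87  -0.317  0.016]
 white side [  6. 289.] [  0 263  16  57 591] [0.087 0.009 0.013]
 white side [351. 378.] [ 281  319  132  101 4517] [ 0.553 -0.32   0.004]
```

View pics/crop1.png

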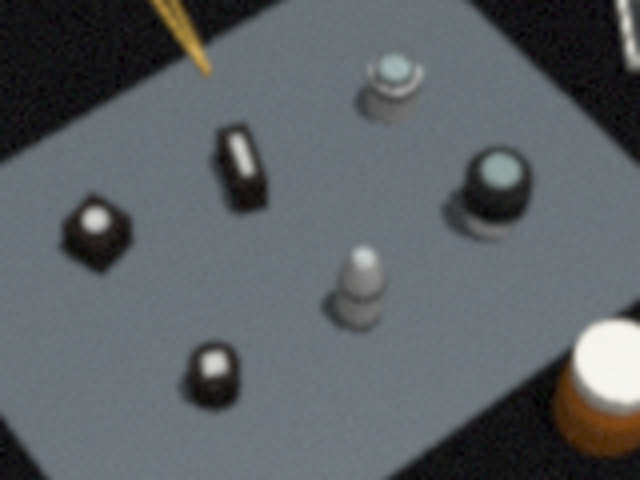

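```bash
python3 - <<'E'
from h import *
obj=dict(long=(.617,-.005,.062,.045),short=(.512,.105,.034,.034),eye=(.611,.101,.046,.046),round=(.606,-.097,.03,.03),square=(.490,-.097,.03,.03),oblong=(.503,-.002,.03,.03))
for nm in("scene","side"):
    D=dict(np.load(nm+"0.npz"));K,T=D['K'],D['T'];P=cloud(D['d'],K,T);ok=D['d']>0
    for k,(x,y,zt,_) in obj.items():
        near=ok&(np.hypot(P[...,0]-x,P[...,1]-y)<.04)
        q=P[near&(P[...,2]>zt-.006)&(P[...,2]<zt+.008)][:,:2].astype(np.float32)
        r=cv2.minAreaRect(q*1000);print(nm,k,len(q),np.round(r[0],1),np.round(r[1],1),round(r[2],1),"mean",(q.mean(0)*1000).round(1))
    hsv=cv2.cvtColor(D['p'],cv2.COLOR_RGB2HSV)
    for t,(cx,cy),rad in(("tray3",(.55,-.31),.14),("tray2",(.541,.312),.1)):
        near=ok&(np.hypot(P[...,0]-cx,P[...,1]-cy)<rad)&((P[...,2]>-.01)&(P[...,2]<.03))
        m=(near&(D['p'].min(-1)>120)).astype(np.uint8)
        # exclude mat
        m&=(P[...,2]>.003).astype(np.uint8)
        v,u=np.nonzero(m);w=np.array([pt(a,b,K,T,.011)[:2] for a,b in zip(u,v)],np.float32)*1000
        rim=w
        # principal axis; rim cells histogram across
        r=cv2.minAreaRect(w);print(nm,t,len(w),np.round(r[0],1),np.round(r[1],1),round(r[2],1),"corners",cv2.boxPoints(r).round(0).tolist())
        save(f"m_{nm}_{t}",np.repeat(m[...,None]*255,3,2))
E
```

```text
scene long 39 [618.2  -3.3] [13.3 12.6] 52.8 mean [618.9  -3.4]
scene short 127 [514.2 106.4] [30.7 30.2] 59.4 mean [515.6 104.7]
scene eye 210 [614.  101.6] [37.9 37. ] 65.9 mean [615.2 100. ]
scene round 138 [607.6 -96.7] [26.4 30.8] 54.7 mean [608.2 -97.3]
scene square 160 [491.3 -97. ] [31.4 30.9] 16.7 mean [492.3 -97.5]
scene oblong 147 [505.   -2.3] [20.1 47.6] 70.3 mean [505.9  -2.9]
scene tray3 759 [ 547.3 -303.8] [ 63.8 197.1] 24.2 corners [[478.0, -227.0], [559.0, -407.0], [617.0, -381.0], [536.0, -201.0]]
scene tray2 319 [544.1 307. ] [ 61.8 134.9] 54.1 corners [[471.0, 321.0], [581.0, 242.0], [617.0, 292.0], [508.0, 372.0]]
side long 46 [614.2  -3.4] [13.  13.9] 44.8 mean [613.8  -4.8]
side short 152 [510.2 104.3] [27.5 29.1] 74.9 mean [509.6 102. ]
side eye 212 [609.4 100.8] [36.9 38. ] 26.5 mean [609.   97.4]
side round 195 [604.3 -97.7] [29.6 29. ] 43.7 mean [603.5 -99. ]
side square 272 [488.1 -97.4] [30.4 31.1] 16.5 mean [487.6 -98.9]
side oblong 222 [501.5  -2.9] [22.1 45.4] 68.5 mean [501.3  -4.4]
side tray3 2679 [ 547.5 -293.3] [121.9 203.8] 1.8 corners [[483.0, -193.0], [490.0, -397.0], [612.0, -393.0], [605.0, -190.0]]
side tray2 447 [539.2 302.3] [ 70.2 139.3] 54.6 corners [[462.0, 314.0], [576.0, 233.0], [616.0, 291.0], [503.0, 371.0]]
```

>>> drive_tool --commands '[{"wy":0.113,"grip":60},{"wy":0.113,"grip":60},{"wy":0.113,"grip":60},{"wy":0.113,"grip":60},{"dx":0.125,"dz":-0.975,"grip":60},{"dx":0.125,"dz":-0.975,"grip":60},{"dx":0.125,"dz":-0.975,"grip":60},{"dx":0.125,"dz":-0.975,"grip":60}]'

```text
schema error: expected keys dx, dy, dz, wx, wy, wz, grip
```

>>> drive_tool --commands '[{"dx":0.125,"dz":-0.975,"grip":60},{"dx":0.125,"dz":-0.975,"grip":60},{"dx":0.125,"dz":-0.975,"grip":60},{"dx":0.125,"dz":-0.975,"grip":60},{"dx":0.125,"dz":-0.975,"grip":60},{"dx":0.125,"dz":-0.975,"grip":60},{"dx":0.125,"dz":-0.975,"grip":60},{"dx":0.125,"dz":-0.975,"grip":60}]'

```text
schema error: expected keys dx, dy, dz, wx, wy, wz, grip
```

>>> drive_tool --commands '[{"dx":0.125,"dz":-0.975,"grip":60},{"dx":0.125,"dz":-0.975,"grip":60},{"dx":0.125,"dz":-0.975,"grip":60},{"dx":0.125,"dz":-0.975,"grip":60},{"dx":0.125,"dz":-0.975,"grip":60},{"grip":60},{"grip":60}]'

```text
schema error: expected keys dx, dy, dz, wx, wy, wz, grip
```

```bash
cat >> h.py <<'E'
def left(x,y,z,yaw=None,s=None):
    s=s or bot.read_state();R=s["tcp_rot"];p=s["position"]
    dw=0
    if yaw is not None:
        cur=np.degrees(np.arctan2(R[1,0],R[0,0]));dw=((cur-yaw+90)%180-90);R=R@cv2.Rodrigues(np.array([0,np.radians(dw),0]))[0]
    print("t",round(s["time_s"],2),"p",(p*1000).round(1),"yaw",np.degrees(np.arctan2(R[1,0],R[0,0])).round(1),"tilt",R[2].round(4),"units dx,dy,dz",(R.T@(np.array([x,y,z])-p)/.04).round(3),"wy",round(dw/90,3),"open",round(s["opening"]*87,1),"F",s["force"].round(1))
E
python3 - <<'E'
from h import *
left(.616,-.0035,.036,24.3)
p,d,K,T=shot("wrist");save("w1",p);print(T[:3,:3].round(3),(-T[:3,:3].T@T[:3,3]).round(3),K)
np.savez("w1.npz",p=p,d=d,K=K,T=T)
E
```

```text
t 0.15 p [265.2 565.4 243.8] yaw 24.3 tilt [-1.5e-03 -1.0e+00 -9.0e-04] units dx,dy,dz [  2.148   5.206 -16.566] wy 0.451 open 86.9 F [-0.7 -0.6  1.2]
[[ 0.425  0.905 -0.   ]
 [ 0.875 -0.411  0.256]
 [ 0.231 -0.109 -0.967]] [0.202 0.596 0.383] [[313.64476531   0.         284.12956458]
 [  0.         313.64476531 210.38118621]
 [  0.           0.           1.        ]]
```

View pics/w1.png

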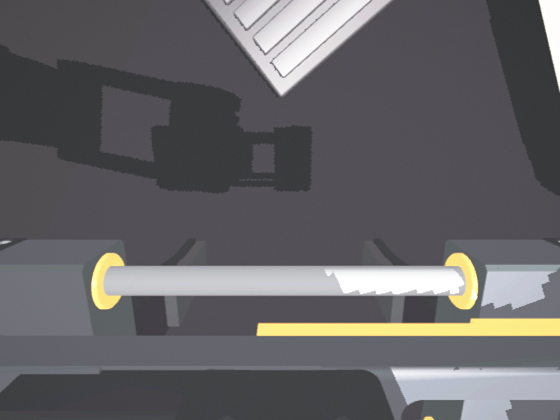

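The moves were refused because every row needs all seven keys. The picture only shows the start area, with the gripper across rows 240-420. I'm resending with full rows.

>>> drive_tool --commands '[{"dx":0,"dy":0,"dz":0,"wx":0,"wy":0.113,"wz":0,"grip":60},{"dx":0,"dy":0,"dz":0,"wx":0,"wy":0.113,"wz":0,"grip":60},{"dx":0,"dy":0,"dz":0,"wx":0,"wy":0.113,"wz":0,"grip":60},{"dx":0,"dy":0,"dz":0,"wx":0,"wy":0.113,"wz":0,"grip":60},{"dx":0.125,"dy":0,"dz":-0.975,"wx":0,"wy":0,"wz":0,"grip":60},{"dx":0.125,"dy":0,"dz":-0.975,"wx":0,"wy":0,"wz":0,"grip":60},{"dx":0.125,"dy":0,"dz":-0.975,"wx":0,"wy":0,"wz":0,"grip":60},{"dx":0.125,"dy":0,"dz":-0.975,"wx":0,"wy":0,"wz":0,"grip":60}]'

```text
time_s: 1.2
position: [0.3481, 0.4305, 0.2444]
tcp_rot: [[0.912, -0.0, -0.41], [0.41, -0.0, 0.912], [-0.0, -1.0, -0.0]]
force: [0.0, -0.3, 0.7]
opening: 0.692
```

>>> drive_tool --commands '[{"dx":0.125,"dy":0,"dz":-0.975,"wx":0,"wy":0,"wz":0,"grip":60},{"dx":0.125,"dy":0,"dz":-0.975,"wx":0,"wy":0,"wz":0,"grip":60},{"dx":0.125,"dy":0,"dz":-0.975,"wx":0,"wy":0,"wz":0,"grip":60},{"dx":0.125,"dy":0,"dz":-0.975,"wx":0,"wy":0,"wz":0,"grip":60},{"dx":0.125,"dy":0,"dz":-0.975,"wx":0,"wy":0,"wz":0,"grip":60},{"dx":0.125,"dy":0,"dz":-0.975,"wx":0,"wy":0,"wz":0,"grip":60},{"dx":0.125,"dy":0,"dz":-0.975,"wx":0,"wy":0,"wz":0,"grip":60},{"dx":0.125,"dy":0,"dz":-0.975,"wx":0,"wy":0,"wz":0,"grip":60}]'

```text
time_s: 2.2
position: [0.5124, 0.1622, 0.2445]
tcp_rot: [[0.912, -0.0, -0.409], [0.409, 0.0, 0.912], [-0.0, -1.0, 0.0]]
force: [0.1, -0.1, 0.8]
opening: 0.694
```

>>> drive_tool --commands '[{"dx":0.125,"dy":0,"dz":-0.975,"wx":0,"wy":0,"wz":0,"grip":60},{"dx":0.125,"dy":0,"dz":-0.975,"wx":0,"wy":0,"wz":0,"grip":60},{"dx":0.125,"dy":0,"dz":-0.975,"wx":0,"wy":0,"wz":0,"grip":60},{"dx":0.125,"dy":0,"dz":-0.975,"wx":0,"wy":0,"wz":0,"grip":60},{"dx":0.125,"dy":0,"dz":-0.975,"wx":0,"wy":0,"wz":0,"grip":60},{"dx":0,"dy":0,"dz":0,"wx":0,"wy":0,"wz":0,"grip":60},{"dx":0,"dy":0,"dz":0,"wx":0,"wy":0,"wz":0,"grip":60}]'

```text
time_s: 3.08
position: [0.6139, -0.0039, 0.2441]
tcp_rot: [[0.912, -0.002, -0.409], [0.409, 0.001, 0.912], [-0.001, -1.0, 0.001]]
force: [-0.6, 0.0, 0.9]
opening: 0.688
```

```bash
python3 - <<'E'
from h import *
left(.616,-.0035,.036,24.3)
p,d,K,T=shot("wrist");save("w2",p);np.savez("w1.npz",p=p,d=d,K=K,T=T)
P=cloud(d,K,T)
for k,(x,y,z0,z1) in dict(long=(.616,-.0035,.055,.066),longb=(.616,-.0035,.02,.045),eye=(.611,.101,.04,.055),short=(.512,.105,.03,.042),oblong=(.503,-.002,.026,.036)).items():
    m=(d>0)&(np.hypot(P[...,0]-x,P[...,1]-y)<.035)&(P[...,2]>z0)&(P[...,2]<z1)
    q=P[m][:,:2].astype(np.float32)*1000
    if len(q)>10:r=cv2.minAreaRect(q);print(k,len(q),np.round(r[0],1),np.round(r[1],1),P[m][:,2].max())
E
```

```text
t 3.08 p [613.9  -3.9 244.1] yaw 24.3 tilt [-0.0011 -1.      0.0014] units dx,dy,dz [ 0.058  5.202 -0.02 ] wy -0.002 open 59.8 F [-0.6  0.   0.9]
long 174 [615.    1.4] [14.9 15.2] 0.06329520052506996
longb 148 [615.7   1.3] [26.1 25.7] 0.04498316389020643
eye 1241 [611.8 105.6] [39.  38.7] 0.05232670428041732
short 823 [511.3 110. ] [31.1 30.9] 0.04055068593609935
oblong 765 [503.    1.1] [20.3 45.9] 0.03123217116675483
```

View pics/w2.png

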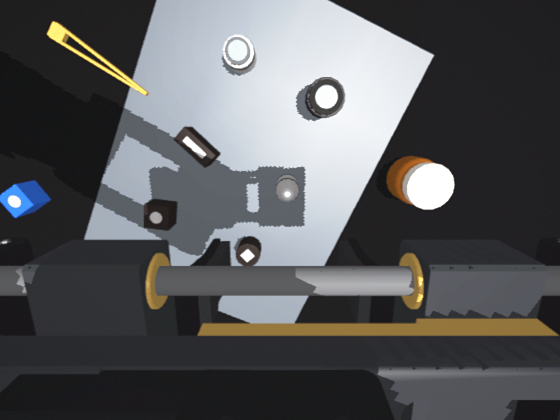

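>>> drive_tool --commands '[{"dx":0.07,"dy":1,"dz":0.035,"wx":0,"wy":0,"wz":0,"grip":60},{"dx":0,"dy":1,"dz":0,"wx":0,"wy":0,"wz":0,"grip":60},{"dx":0,"dy":1,"dz":0,"wx":0,"wy":0,"wz":0,"grip":60},{"dx":0,"dy":1,"dz":0,"wx":0,"wy":0,"wz":0,"grip":60},{"dx":0,"dy":0.6,"dz":0,"wx":0,"wy":0,"wz":0,"grip":60},{"dx":0,"dy":0.6,"dz":0,"wx":0,"wy":0,"wz":0,"grip":60},{"dx":0,"dy":0,"dz":0,"wx":0,"wy":0,"wz":0,"grip":60},{"dx":0,"dy":0,"dz":0,"wx":0,"wy":0,"wz":0,"grip":60}]'

```text
time_s: 4.12
position: [0.6169, -0.0011, 0.0374]
tcp_rot: [[0.912, 0.001, -0.41], [0.41, -0.0, 0.912], [0.001, -1.0, -0.001]]
force: [0.7, 0.9, -1.3]
opening: 0.687
```

```bash
python3 - <<'E'
from h import *
left(.616,-.0015,.036,24.3)
p,d,K,T=shot("wrist");save("w3",p)
P=cloud(d,K,T);x,y=.616,-.0015
for z0,z1 in((.055,.066),(.036,.045)):
    m=(d>0)&(np.hypot(P[...,0]-x,P[...,1]-y)<.022)&(P[...,2]>z0)&(P[...,2]<z1)
    q=P[m][:,:2].astype(np.float32)*1000
    if len(q)>10:r=cv2.minAreaRect(q);print(len(q),np.round(r[0],1),np.round(r[1],1),P[m][:,2].max())
E
```

```text
t 4.12 p [616.9  -1.1  37.4] yaw 24.3 tilt [ 9.e-04 -1.e+00 -5.e-04] units dx,dy,dz [-0.023  0.036  0.001] wy -0.001 open 59.8 F [ 0.7  0.9 -1.3]
402 [616.   -1.4] [14.6  8.3] 0.06291653704898281
545 [611.1   8.8] [25.   9.3] 0.0449900720031006
```

View pics/w3.png

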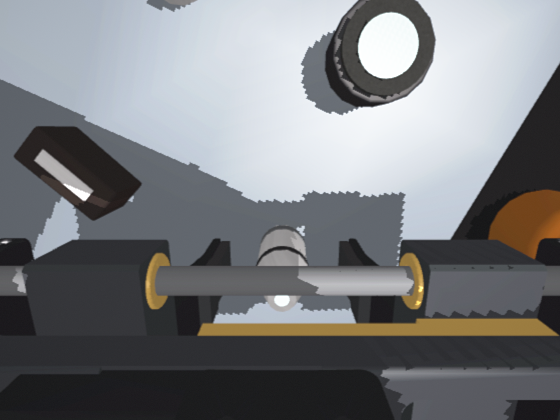

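>>> drive_tool --commands '[{"dx":0,"dy":0,"dz":0.05,"wx":0,"wy":0,"wz":0,"grip":60},{"dx":0,"dy":0,"dz":0,"wx":0,"wy":0,"wz":0,"grip":20},{"dx":0,"dy":0,"dz":0,"wx":0,"wy":0,"wz":0,"grip":20},{"dx":0,"dy":0,"dz":0,"wx":0,"wy":0,"wz":0,"grip":20},{"dx":0,"dy":0,"dz":0,"wx":0,"wy":0,"wz":0,"grip":20},{"dx":0,"dy":0,"dz":0,"wx":0,"wy":0,"wz":0,"grip":20},{"dx":0,"dy":0,"dz":0,"wx":0,"wy":0,"wz":0,"grip":20},{"dx":0,"dy":-0.3,"dz":0,"wx":0,"wy":0,"wz":0,"grip":20}]'

```text
time_s: 5.18
position: [0.6147, 0.0002, 0.0478]
tcp_rot: [[0.912, -0.003, -0.409], [0.409, 0.001, 0.912], [-0.002, -1.0, 0.002]]
force: [-0.4, 1.0, -1.5]
opening: 0.287
```

>>> drive_tool --commands '[{"dx":0,"dy":-0.7,"dz":0,"wx":0,"wy":0,"wz":0,"grip":20},{"dx":0,"dy":-1,"dz":0,"wx":0,"wy":0,"wz":0,"grip":20},{"dx":0,"dy":-1,"dz":0,"wx":0,"wy":0,"wz":0,"grip":20},{"dx":-0.67,"dy":0,"dz":-0.72,"wx":0,"wy":0,"wz":0,"grip":20},{"dx":-0.67,"dy":0,"dz":-0.72,"wx":0,"wy":0,"wz":0,"grip":20},{"dx":-0.67,"dy":0,"dz":-0.72,"wx":0,"wy":0,"wz":0,"grip":20},{"dx":-0.67,"dy":0,"dz":-0.72,"wx":0,"wy":0,"wz":0,"grip":20},{"dx":-0.67,"dy":0,"dz":-0.72,"wx":0,"wy":0,"wz":0,"grip":20}]'

```text
time_s: 6.18
position: [0.552, -0.1873, 0.1572]
tcp_rot: [[0.912, 0.0, -0.41], [0.41, -0.0, 0.912], [0.0, -1.0, -0.0]]
force: [-0.2, -0.4, -1.2]
opening: 0.288
```

```bash
python3 - <<'E'
from h import *
left(.527,-.262,.036,24.3)
p,d,K,T=shot("scene");np.savez("s2.npz",p=p,d=d,K=K,T=T)
P=cloud(d,K,T)
D=dict(np.load("scene0.npz"))
# tray pose: rim-only pixels (z>.0085) from the start scene & side views
for nm in("scene","side"):
    D=dict(np.load(nm+"0.npz"));P=cloud(D['d'],D['K'],D['T'])
    for t,c,rad,yaw in(("tray3",(.552,-.315),.13,114.3),("tray2",(.551,.298),.1,144)):
        m=(D['d']>0)&(np.hypot(P[...,0]-c[0],P[...,1]-c[1])<rad)&(D['p'].min(-1)>130)&(P[...,2]<.03)
        m&=~((P[...,1]>-.2)&(P[...,1]<.2))
        v,u=np.nonzero(m)
        for b in(yaw-2,yaw-1,yaw,yaw+1,yaw+2):
            b=np.radians(b);e=np.array([np.cos(b),np.sin(b)]);f=np.array([-e[1],e[0]])
            w=np.array([pt(a,q,D['K'],D['T'],.011)[:2] for a,q in zip(u,v)])-c
            print(nm,t,np.degrees(b).round(1),"along",(np.percentile(w@e,[.5,99.5])*1000).round(1),"across",(np.percentile(w@f,[1,99])*1000).round(1))
E
```

```text
t 6.17 p [ 552.  -187.3  157.2] yaw 24.3 tilt [ 4.e-04 -1.e+00 -3.e-04] units dx,dy,dz [-1.339  3.029 -1.445] wy -0.001 open 25.0 F [-0.2 -0.4 -1.2]
scene tray3 112.3 along [-86.1 111.1] across [-32.8  33. ]
scene tray3 113.3 along [-85.9 110.9] across [-31.7  32. ]
scene tray3 114.3 along [-85.8 110.8] across [-31.3  31.3]
scene tray3 115.3 along [-85.9 110.7] across [-31.9  31.6]
scene tray3 116.3 along [-85.9 110.8] across [-33.   32.6]
scene tray2 142.0 along [-56.6  82. ] across [-36.6  27.6]
scene tray2 143.0 along [-56.3  81.9] across [-36.  27.]
scene tray2 144.0 along [-56.5  81.9] across [-35.7  26.8]
scene tray2 145.0 along [-57.   81.9] across [-35.5  26.9]
scene tray2 146.0 along [-57.4  82. ] across [-36.   26.9]
side tray3 112.3 along [-84.1 109.7] across [-29.9  35.9]
side tray3 113.3 along [-84.3 109.9] across [-28.9  35. ]
side tray3 114.3 along [-84.6 109.9] across [-28.5  34.7]
side tray3 115.3 along [-84.7 110. ] across [-28.8  34.6]
side tray3 116.3 along [-84.9 110.2] across [-29.7  34.8]
side tray2 142.0 along [-61.4  83.6] across [-36.8  38.9]
side tray2 143.0 along [-60.5  83.5] across [-36.2  38.2]
side tray2 144.0 along [-59.6  83.4] across [-36.1  37.7]
side tray2 145.0 along [-58.8  83.5] across [-36.2  37.5]
side tray2 146.0 along [-58.3  83.6] across [-36.5  38.3]
```

>>> drive_tool --commands '[{"dx":-0.675,"dy":0,"dz":-0.735,"wx":0,"wy":0,"wz":0,"grip":20},{"dx":-0.675,"dy":0,"dz":-0.735,"wx":0,"wy":0,"wz":0,"grip":20},{"dx":0,"dy":0.6,"dz":0,"wx":0,"wy":0,"wz":0,"grip":20},{"dx":0,"dy":0.8,"dz":0,"wx":0,"wy":0,"wz":0,"grip":20},{"dx":0,"dy":0.8,"dz":0,"wx":0,"wy":0,"wz":0,"grip":20},{"dx":0,"dy":0.5,"dz":0,"wx":0,"wy":0,"wz":0,"grip":20},{"dx":0,"dy":0,"dz":0,"wx":0,"wy":0,"wz":0,"grip":20},{"dx":0,"dy":0,"dz":0,"wx":0,"wy":0,"wz":0,"grip":20}]'

```text
time_s: 7.22
position: [0.5279, -0.2623, 0.0495]
tcp_rot: [[0.912, 0.001, -0.41], [0.41, -0.001, 0.912], [0.001, -1.0, -0.001]]
force: [0.7, -0.0, -0.7]
opening: 0.289
```

```bash
python3 - <<'E'
from h import *
left(.5268,-.263,.040,24.5)
p,d,K,T=shot("wrist");save("w4",p)
E
```

```text
t 7.22 p [ 527.9 -262.3   49.5] yaw 24.5 tilt [ 7.0e-04 -1.0e+00 -1.3e-03] units dx,dy,dz [-0.033  0.237 -0.005] wy -0.004 open 25.1 F [ 0.7 -0.  -0.7]
```

View pics/w4.png

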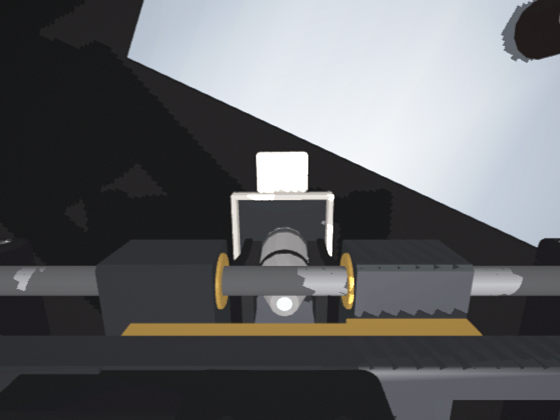

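>>> drive_tool --commands '[{"dx":-0.03,"dy":0.1,"dz":0,"wx":0,"wy":0,"wz":0,"grip":20},{"dx":0,"dy":0.05,"dz":0,"wx":0,"wy":0,"wz":0,"grip":20},{"dx":0,"dy":0.03,"dz":0,"wx":0,"wy":0,"wz":0,"grip":20},{"dx":0,"dy":0.02,"dz":0,"wx":0,"wy":0,"wz":0,"grip":20},{"dx":0,"dy":0,"dz":0,"wx":0,"wy":0,"wz":0,"grip":20}]'

```text
time_s: 7.9
position: [0.5262, -0.2625, 0.0405]
tcp_rot: [[0.912, -0.0, -0.41], [0.41, 0.0, 0.912], [-0.0, -1.0, 0.0]]
force: [-1.4, -0.7, -1.9]
opening: 0.287
```

>>> drive_tool --commands '[{"dx":0,"dy":0.025,"dz":0,"wx":0,"wy":0,"wz":0,"grip":20},{"dx":0,"dy":0,"dz":0,"wx":0,"wy":0,"wz":0,"grip":20}]'

```text
time_s: 8.15
position: [0.5263, -0.2625, 0.0395]
tcp_rot: [[0.912, 0.0, -0.41], [0.41, -0.0, 0.912], [0.0, -1.0, -0.0]]
force: [-0.2, 0.5, -2.3]
opening: 0.291
```

>>> drive_tool --commands '[{"dx":0,"dy":0.02,"dz":0,"wx":0,"wy":0,"wz":0,"grip":20},{"dx":0,"dy":0,"dz":0,"wx":0,"wy":0,"wz":0,"grip":20}]'

```text
time_s: 8.4
position: [0.5262, -0.2625, 0.0395]
tcp_rot: [[0.912, 0.0, -0.41], [0.41, -0.0, 0.912], [0.0, -1.0, -0.0]]
force: [-1.4, 0.9, 4.3]
opening: 0.295
```

>>> drive_tool --commands '[{"dx":0,"dy":0.02,"dz":0,"wx":0,"wy":0,"wz":0,"grip":20},{"dx":0,"dy":0,"dz":0,"wx":0,"wy":0,"wz":0,"grip":20}]'

```text
time_s: 8.65
position: [0.5263, -0.2625, 0.0394]
tcp_rot: [[0.912, 0.0, -0.41], [0.41, -0.0, 0.912], [0.0, -1.0, -0.001]]
force: [-2.4, 1.3, 10.1]
opening: 0.289
```

>>> drive_tool --commands '[{"dx":0,"dy":-0.025,"dz":0,"wx":0,"wy":0,"wz":0,"grip":20},{"dx":0,"dy":0,"dz":0,"wx":0,"wy":0,"wz":0,"grip":50},{"dx":0,"dy":0,"dz":0,"wx":0,"wy":0,"wz":0,"grip":50},{"dx":0,"dy":0,"dz":0,"wx":0,"wy":0,"wz":0,"grip":50},{"dx":0,"dy":-0.4,"dz":0,"wx":0,"wy":0,"wz":0,"grip":50},{"dx":0,"dy":-0.8,"dz":0,"wx":0,"wy":0,"wz":0,"grip":50},{"dx":0,"dy":-0.9,"dz":0,"wx":0,"wy":0,"wz":0,"grip":50},{"dx":0,"dy":-0.9,"dz":0,"wx":0,"wy":0,"wz":0,"grip":50}]'

```text
time_s: 9.65
position: [0.5263, -0.2625, 0.161]
tcp_rot: [[0.912, 0.001, -0.41], [0.41, -0.001, 0.912], [0.0, -1.0, -0.001]]
force: [0.3, 0.1, -0.5]
opening: 0.575
```

>>> drive_tool --commands '[{"dx":0.88,"dy":0,"dz":0.75,"wx":0,"wy":0,"wz":0,"grip":50},{"dx":0.88,"dy":0,"dz":0.75,"wx":0,"wy":0,"wz":0,"grip":50},{"dx":0.88,"dy":0,"dz":0.75,"wx":0,"wy":0,"wz":0,"grip":50},{"dx":0.88,"dy":0,"dz":0.75,"wx":0,"wy":0,"wz":0,"grip":50},{"dx":0,"dy":0.5,"dz":0,"wx":0,"wy":0,"wz":0,"grip":50},{"dx":0,"dy":0.5,"dz":0,"wx":0,"wy":0,"wz":0,"grip":50},{"dx":0,"dy":0,"dz":0,"wx":0,"wy":0,"wz":0,"grip":50},{"dx":0,"dy":0,"dz":0,"wx":0,"wy":0,"wz":0,"grip":50}]'

```text
time_s: 10.65
position: [0.606, -0.0957, 0.12]
tcp_rot: [[0.912, 0.001, -0.409], [0.409, -0.0, 0.912], [0.001, -1.0, -0.001]]
force: [0.9, 0.1, 0.6]
opening: 0.573
```

```bash
python3 - <<'E'
from h import *
left(.6055,-.0955,.033,24.5)
for nm,c in(("scene",(.527,-.263)),("side",(.527,-.263)),("wrist",(.606,-.096))):
    p,d,K,T=shot(nm);P=cloud(d,K,T)
    z0,z1=(.055,.072) if nm!="wrist" else (.024,.036)
    m=(d>0)&(np.hypot(P[...,0]-c[0],P[...,1]-c[1])<.024)&(P[...,2]>z0)&(P[...,2]<z1)
    q=P[m][:,:2].astype(np.float32)*1000
    if len(q)>5:r=cv2.minAreaRect(q);print(nm,len(q),np.round(r[0],1),np.round(r[1],1),P[m][:,2].max())
save("w5",p)
E
```

```text
t 10.65 p [606.  -95.7 120. ] yaw 24.5 tilt [ 0.0011 -1.     -0.001 ] units dx,dy,dz [-0.013  2.176  0.011] wy -0.004 open 49.8 F [0.9 0.1 0.6]
scene 59 [ 529.7 -264.6] [16.7 14.6] 0.06806328615235452
side 134 [ 524.9 -265.8] [15.4 15.3] 0.06783669004824336
wrist 1145 [605.2 -93.9] [29.  29.3] 0.031521747244445536
```

>>> drive_tool --commands '[{"dx":-0.01,"dy":0.8,"dz":0.01,"wx":0,"wy":0,"wz":0,"grip":50},{"dx":0,"dy":0.8,"dz":0,"wx":0,"wy":0,"wz":0,"grip":50},{"dx":0,"dy":0.58,"dz":0,"wx":0,"wy":0,"wz":0,"grip":50},{"dx":0,"dy":0,"dz":0,"wx":0,"wy":0,"wz":0,"grip":50},{"dx":0,"dy":0,"dz":0,"wx":0,"wy":0,"wz":0,"grip":50}]'

```text
time_s: 11.42
position: [0.6058, -0.0955, 0.0328]
tcp_rot: [[0.912, 0.002, -0.409], [0.409, -0.001, 0.912], [0.001, -1.0, -0.001]]
force: [0.2, -0.3, 0.0]
opening: 0.576
```

>>> drive_tool --commands '[{"dx":0,"dy":0,"dz":0,"wx":0,"wy":0,"wz":0,"grip":24},{"dx":0,"dy":0,"dz":0,"wx":0,"wy":0,"wz":0,"grip":24},{"dx":0,"dy":0,"dz":0,"wx":0,"wy":0,"wz":0,"grip":24},{"dx":0,"dy":0,"dz":0,"wx":0,"wy":0,"wz":0,"grip":24},{"dx":0,"dy":0,"dz":0,"wx":0,"wy":0,"wz":0,"grip":24}]'

```text
time_s: 12.05
position: [0.6053, -0.0952, 0.0324]
tcp_rot: [[0.912, 0.001, -0.41], [0.41, -0.0, 0.912], [0.001, -1.0, -0.001]]
force: [-1.2, 0.6, 6.0]
opening: 0.329
```

>>> drive_tool --commands '[{"dx":0,"dy":-0.4,"dz":0,"wx":0,"wy":0,"wz":0,"grip":24},{"dx":0,"dy":-0.8,"dz":0,"wx":0,"wy":0,"wz":0,"grip":24},{"dx":0,"dy":-0.9,"dz":0,"wx":0,"wy":0,"wz":0,"grip":24},{"dx":0,"dy":-0.9,"dz":0,"wx":0,"wy":0,"wz":0,"grip":24},{"dx":-0.7,"dy":0,"dz":-0.89,"wx":0,"wy":0,"wz":0,"grip":24},{"dx":-0.7,"dy":0,"dz":-0.89,"wx":0,"wy":0,"wz":0,"grip":24},{"dx":-0.7,"dy":0,"dz":-0.89,"wx":0,"wy":0,"wz":0,"grip":24},{"dx":-0.7,"dy":0,"dz":-0.89,"wx":0,"wy":0,"wz":0,"grip":24}]'

```text
time_s: 13.05
position: [0.5606, -0.2721, 0.1524]
tcp_rot: [[0.912, 0.0, -0.41], [0.41, -0.0, 0.912], [0.0, -1.0, -0.0]]
force: [1.3, -1.5, -0.4]
opening: 0.338
```

>>> drive_tool --commands '[{"dx":-0.7,"dy":0,"dz":-0.89,"wx":0,"wy":0,"wz":0,"grip":24},{"dx":0,"dy":0.6,"dz":0,"wx":0,"wy":0,"wz":0,"grip":24},{"dx":0,"dy":0.8,"dz":0,"wx":0,"wy":0,"wz":0,"grip":24},{"dx":0,"dy":0.8,"dz":0,"wx":0,"wy":0,"wz":0,"grip":24},{"dx":0,"dy":0.5,"dz":0,"wx":0,"wy":0,"wz":0,"grip":24},{"dx":0,"dy":0,"dz":0,"wx":0,"wy":0,"wz":0,"grip":24},{"dx":0,"dy":0,"dz":0,"wx":0,"wy":0,"wz":0,"grip":24}]'

```text
time_s: 13.92
position: [0.5509, -0.3154, 0.0448]
tcp_rot: [[0.912, 0.002, -0.41], [0.41, -0.001, 0.912], [0.001, -1.0, -0.002]]
force: [0.1, 0.7, -1.0]
opening: 0.334
```

```bash
python3 - <<'E'
from h import *
left(.5503,-.3149,.0354,24.5)
p,d,K,T=shot("wrist");save("w6",p)
E
```

```text
t 13.93 p [ 550.9 -315.4   44.8] yaw 24.5 tilt [ 8.0e-04 -1.0e+00 -1.8e-03] units dx,dy,dz [-0.009  0.235  0.017] wy -0.003 open 29.0 F [ 0.1  0.7 -1. ]
```

View pics/w6.png

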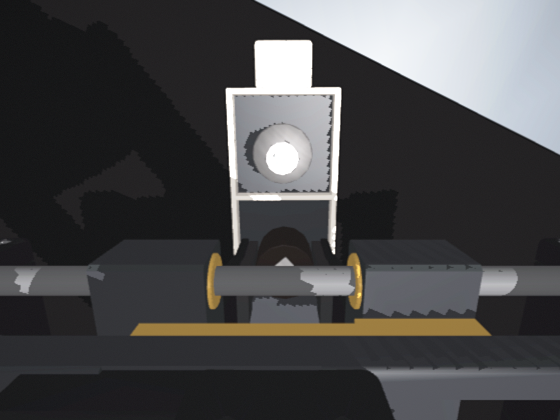

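>>> drive_tool --commands '[{"dx":0,"dy":0.1,"dz":0,"wx":0,"wy":0,"wz":0,"grip":24},{"dx":0,"dy":0.07,"dz":0,"wx":0,"wy":0,"wz":0,"grip":24},{"dx":0,"dy":0.03,"dz":0,"wx":0,"wy":0,"wz":0,"grip":24},{"dx":0,"dy":0.02,"dz":0,"wx":0,"wy":0,"wz":0,"grip":24},{"dx":0,"dy":0,"dz":0,"wx":0,"wy":0,"wz":0,"grip":24}]'

```text
time_s: 14.6
position: [0.5501, -0.3148, 0.0354]
tcp_rot: [[0.912, -0.0, -0.41], [0.41, 0.0, 0.912], [-0.0, -1.0, 0.0]]
force: [-0.5, 0.3, 3.7]
opening: 0.335
```

>>> drive_tool --commands '[{"dx":0,"dy":0.02,"dz":0,"wx":0,"wy":0,"wz":0,"grip":24},{"dx":0,"dy":0,"dz":0,"wx":0,"wy":0,"wz":0,"grip":24}]'

```text
time_s: 14.85
position: [0.5501, -0.3149, 0.0354]
tcp_rot: [[0.912, -0.0, -0.41], [0.41, -0.0, 0.912], [-0.0, -1.0, -0.0]]
force: [-1.9, 2.3, 8.6]
opening: 0.339
```

>>> drive_tool --commands '[{"dx":0,"dy":-0.025,"dz":0,"wx":0,"wy":0,"wz":0,"grip":24},{"dx":0,"dy":0,"dz":0,"wx":0,"wy":0,"wz":0,"grip":50},{"dx":0,"dy":0,"dz":0,"wx":0,"wy":0,"wz":0,"grip":50},{"dx":0,"dy":0,"dz":0,"wx":0,"wy":0,"wz":0,"grip":50},{"dx":0,"dy":-0.4,"dz":0,"wx":0,"wy":0,"wz":0,"grip":50},{"dx":0,"dy":-0.8,"dz":0,"wx":0,"wy":0,"wz":0,"grip":60},{"dx":0,"dy":-0.9,"dz":0,"wx":0,"wy":0,"wz":0,"grip":60},{"dx":0,"dy":-0.9,"dz":0,"wx":0,"wy":0,"wz":0,"grip":60}]'

```text
time_s: 15.85
position: [0.5503, -0.3149, 0.1573]
tcp_rot: [[0.912, 0.001, -0.41], [0.41, -0.001, 0.912], [0.0, -1.0, -0.001]]
force: [-0.3, 0.5, -0.2]
opening: 0.681
```

>>> drive_tool --commands '[{"dx":0.632,"dy":0,"dz":0.989,"wx":0,"wy":0,"wz":0,"grip":60},{"dx":0.632,"dy":0,"dz":0.989,"wx":0,"wy":0,"wz":0,"grip":60},{"dx":0.632,"dy":0,"dz":0.989,"wx":0,"wy":0,"wz":0,"grip":60},{"dx":0.632,"dy":0,"dz":0.989,"wx":0,"wy":0,"wz":0,"grip":60},{"dx":0.632,"dy":0,"dz":0.989,"wx":0,"wy":0,"wz":0,"grip":60},{"dx":0.632,"dy":0,"dz":0.989,"wx":0,"wy":0,"wz":0,"grip":60},{"dx":0.632,"dy":0,"dz":0.989,"wx":0,"wy":0,"wz":0,"grip":60},{"dx":0.632,"dy":0,"dz":0.989,"wx":0,"wy":0,"wz":0,"grip":60}]'

```text
time_s: 16.85
position: [0.6055, 0.0582, 0.1564]
tcp_rot: [[0.912, 0.002, -0.41], [0.41, -0.0, 0.912], [0.001, -1.0, -0.001]]
force: [0.1, 1.1, 0.0]
opening: 0.687
```

>>> drive_tool --commands '[{"dx":0.632,"dy":0,"dz":0.989,"wx":0,"wy":0,"wz":0,"grip":60},{"dx":0,"dy":0,"dz":0,"wx":0,"wy":0,"wz":0,"grip":60},{"dx":0,"dy":0,"dz":0,"wx":0,"wy":0,"wz":0,"grip":60}]'

```text
time_s: 17.23
position: [0.6119, 0.1029, 0.1558]
tcp_rot: [[0.912, 0.001, -0.41], [0.41, -0.001, 0.912], [0.0, -1.0, -0.001]]
force: [0.6, -0.8, 0.3]
opening: 0.684
```

```bash
python3 - <<'E'
from h import *
left(.6116,.103,.044,24.5)
p,d,K,T=shot("wrist");P=cloud(d,K,T)
m=(d>0)&(np.hypot(P[...,0]-.612,P[...,1]-.103)<.03)&(P[...,2]>.035)&(P[...,2]<.056)
r=cv2.minAreaRect(P[m][:,:2].astype(np.float32)*1000);print(np.round(r[0],1),np.round(r[1],1))
# tray2 in all views
save("w7",p);np.savez("w7.npz",p=p,d=d,K=K,T=T)
E
```

```text
t 17.23 p [611.9 102.9 155.8] yaw 24.5 tilt [ 4.e-04 -1.e+00 -8.e-04] units dx,dy,dz [-0.006  2.796  0.007] wy -0.003 open 59.5 F [ 0.6 -0.8  0.3]
[611.1 105.9] [39.1 39.1]
```

>>> drive_tool --commands '[{"dx":0,"dy":0.7,"dz":0.02,"wx":0,"wy":0,"wz":0,"grip":60},{"dx":0,"dy":0.8,"dz":0,"wx":0,"wy":0,"wz":0,"grip":60},{"dx":0,"dy":0.8,"dz":0,"wx":0,"wy":0,"wz":0,"grip":60},{"dx":0,"dy":0.48,"dz":0,"wx":0,"wy":0,"wz":0,"grip":60},{"dx":0,"dy":0,"dz":0,"wx":0,"wy":0,"wz":0,"grip":60},{"dx":0,"dy":0,"dz":0,"wx":0,"wy":0,"wz":0,"grip":60}]'

```text
time_s: 18.02
position: [0.6125, 0.1034, 0.0449]
tcp_rot: [[0.912, 0.002, -0.409], [0.409, -0.0, 0.912], [0.002, -1.0, -0.001]]
force: [-0.1, 0.6, 0.5]
opening: 0.689
```

>>> drive_tool --commands '[{"dx":0,"dy":0,"dz":0,"wx":0,"wy":0,"wz":0,"grip":34},{"dx":0,"dy":0,"dz":0,"wx":0,"wy":0,"wz":0,"grip":34},{"dx":0,"dy":0,"dz":0,"wx":0,"wy":0,"wz":0,"grip":34},{"dx":0,"dy":0,"dz":0,"wx":0,"wy":0,"wz":0,"grip":34},{"dx":0,"dy":0,"dz":0,"wx":0,"wy":0,"wz":0,"grip":34}]'

```text
time_s: 18.65
position: [0.6119, 0.104, 0.0446]
tcp_rot: [[0.912, 0.001, -0.41], [0.41, 0.0, 0.912], [0.001, -1.0, -0.0]]
force: [-1.1, -0.1, 4.5]
opening: 0.461
```

>>> drive_tool --commands '[{"dx":0,"dy":-0.4,"dz":0,"wx":0,"wy":0,"wz":0,"grip":34},{"dx":0,"dy":-0.8,"dz":0,"wx":0,"wy":0,"wz":0,"grip":34},{"dx":0,"dy":-0.9,"dz":0,"wx":0,"wy":0,"wz":0,"grip":34},{"dx":0,"dy":-0.9,"dz":0,"wx":0,"wy":0,"wz":0,"grip":34},{"dx":-0.518,"dy":0,"dz":-0.94,"wx":0,"wy":0,"wz":0,"grip":34},{"dx":-0.518,"dy":0,"dz":-0.94,"wx":0,"wy":0,"wz":0,"grip":34},{"dx":-0.518,"dy":0,"dz":-0.94,"wx":0,"wy":0,"wz":0,"grip":34},{"dx":-0.518,"dy":0,"dz":-0.94,"wx":0,"wy":0,"wz":0,"grip":34}]'

```text
time_s: 19.65
position: [0.5972, -0.0685, 0.1645]
tcp_rot: [[0.912, 0.0, -0.41], [0.41, -0.0, 0.912], [0.0, -1.0, -0.0]]
force: [-1.1, -0.5, -0.6]
opening: 0.459
```

>>> drive_tool --commands '[{"dx":-0.518,"dy":0,"dz":-0.94,"wx":0,"wy":0,"wz":0,"grip":34},{"dx":-0.518,"dy":0,"dz":-0.94,"wx":0,"wy":0,"wz":0,"grip":34},{"dx":-0.518,"dy":0,"dz":-0.94,"wx":0,"wy":0,"wz":0,"grip":34},{"dx":-0.518,"dy":0,"dz":-0.94,"wx":0,"wy":0,"wz":0,"grip":34},{"dx":-0.518,"dy":0,"dz":-0.94,"wx":0,"wy":0,"wz":0,"grip":34},{"dx":-0.518,"dy":0,"dz":-0.94,"wx":0,"wy":0,"wz":0,"grip":34},{"dx":-0.518,"dy":0,"dz":-0.94,"wx":0,"wy":0,"wz":0,"grip":34},{"dx":0,"dy":0,"dz":0,"wx":0,"wy":0,"wz":0,"grip":34}]'

```text
time_s: 20.65
position: [0.5725, -0.3707, 0.1643]
tcp_rot: [[0.914, 0.001, -0.406], [0.406, -0.002, 0.914], [0.0, -1.0, -0.002]]
force: [0.1, 0.2, -1.3]
opening: 0.452
```

>>> drive_tool --commands '[{"dx":0,"dy":0.6,"dz":0,"wx":0,"wy":0,"wz":0,"grip":34},{"dx":0,"dy":0.8,"dz":0,"wx":0,"wy":0,"wz":0,"grip":34},{"dx":0,"dy":0.8,"dz":0,"wx":0,"wy":0,"wz":0,"grip":34},{"dx":0,"dy":0.4,"dz":0,"wx":0,"wy":0,"wz":0,"grip":34},{"dx":0,"dy":0,"dz":0,"wx":0,"wy":0,"wz":0,"grip":34},{"dx":0,"dy":0,"dz":0,"wx":0,"wy":0,"wz":0,"grip":34}]'

```text
time_s: 21.4
position: [0.5739, -0.3672, 0.0613]
tcp_rot: [[0.912, 0.002, -0.41], [0.41, -0.001, 0.912], [0.001, -1.0, -0.002]]
force: [0.0, -0.4, -0.3]
opening: 0.452
```

```bash
python3 - <<'E'
from h import *
left(.5738,-.3668,.0476,24.5)
p,d,K,T=shot("wrist");save("w8",p)
E
```

```text
t 21.4 p [ 573.9 -367.2   61.3] yaw 24.5 tilt [ 9.0e-04 -1.0e+00 -2.1e-03] units dx,dy,dz [0.002 0.342 0.011] wy -0.003 open 39.3 F [ 0.  -0.4 -0.3]
```

View pics/w8.png

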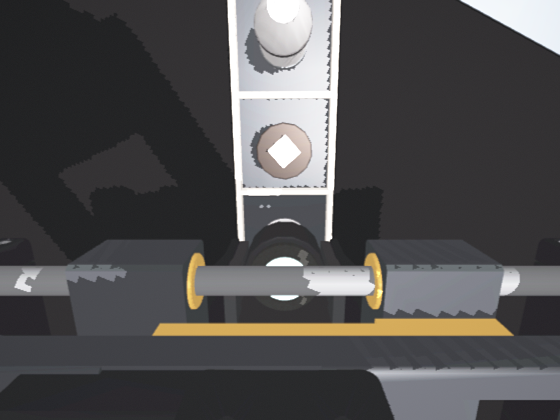

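>>> drive_tool --commands '[{"dx":0,"dy":0.15,"dz":0,"wx":0,"wy":0,"wz":0,"grip":34},{"dx":0,"dy":0.1,"dz":0,"wx":0,"wy":0,"wz":0,"grip":34},{"dx":0,"dy":0.04,"dz":0,"wx":0,"wy":0,"wz":0,"grip":34},{"dx":0,"dy":0.03,"dz":0,"wx":0,"wy":0,"wz":0,"grip":34},{"dx":0,"dy":0,"dz":0,"wx":0,"wy":0,"wz":0,"grip":34}]'

```text
time_s: 22.08
position: [0.5729, -0.3667, 0.0476]
tcp_rot: [[0.912, -0.0, -0.41], [0.41, 0.0, 0.912], [-0.0, -1.0, 0.0]]
force: [-1.3, 0.7, 2.8]
opening: 0.451
```

>>> drive_tool --commands '[{"dx":0,"dy":0.02,"dz":0,"wx":0,"wy":0,"wz":0,"grip":34},{"dx":0,"dy":0,"dz":0,"wx":0,"wy":0,"wz":0,"grip":34}]'

```text
time_s: 22.32
position: [0.5729, -0.3668, 0.0476]
tcp_rot: [[0.912, -0.0, -0.41], [0.41, -0.0, 0.912], [-0.0, -1.0, 0.0]]
force: [-1.5, 1.1, 7.4]
opening: 0.452
```

>>> drive_tool --commands '[{"dx":0,"dy":-0.025,"dz":0,"wx":0,"wy":0,"wz":0,"grip":34},{"dx":0,"dy":0,"dz":0,"wx":0,"wy":0,"wz":0,"grip":60},{"dx":0,"dy":0,"dz":0,"wx":0,"wy":0,"wz":0,"grip":60},{"dx":0,"dy":0,"dz":0,"wx":0,"wy":0,"wz":0,"grip":60},{"dx":0,"dy":-0.4,"dz":0,"wx":0,"wy":0,"wz":0,"grip":60},{"dx":0,"dy":-0.8,"dz":0,"wx":0,"wy":0,"wz":0,"grip":60},{"dx":0,"dy":-0.9,"dz":0,"wx":0,"wy":0,"wz":0,"grip":60},{"dx":0,"dy":-0.8,"dz":0,"wx":0,"wy":0,"wz":0,"grip":60}]'

```text
time_s: 23.32
position: [0.5734, -0.3671, 0.166]
tcp_rot: [[0.912, 0.002, -0.41], [0.41, -0.001, 0.912], [0.001, -1.0, -0.002]]
force: [-1.0, -0.8, 0.5]
opening: 0.691
```

>>> drive_tool --commands '[{"dx":0.289,"dy":0,"dz":0.953,"wx":0,"wy":0,"wz":0,"grip":60},{"dx":0.289,"dy":0,"dz":0.953,"wx":0,"wy":0,"wz":0,"grip":60},{"dx":0.289,"dy":0,"dz":0.953,"wx":0,"wy":0,"wz":0,"grip":60},{"dx":0.289,"dy":0,"dz":0.953,"wx":0,"wy":0,"wz":0,"grip":60},{"dx":0.289,"dy":0,"dz":0.953,"wx":0,"wy":0,"wz":0,"grip":60},{"dx":0.289,"dy":0,"dz":0.953,"wx":0,"wy":0,"wz":0,"grip":60},{"dx":0.289,"dy":0,"dz":0.953,"wx":0,"wy":0,"wz":0,"grip":60},{"dx":0.289,"dy":0,"dz":0.953,"wx":0,"wy":0,"wz":0,"grip":60}]'

```text
time_s: 24.32
position: [0.5328, -0.0496, 0.1646]
tcp_rot: [[0.912, 0.002, -0.409], [0.409, -0.001, 0.912], [0.002, -1.0, -0.001]]
force: [0.6, -0.8, -0.4]
opening: 0.69
```

>>> drive_tool --commands '[{"dx":0.289,"dy":0,"dz":0.953,"wx":0,"wy":0,"wz":0,"grip":60},{"dx":0.289,"dy":0,"dz":0.953,"wx":0,"wy":0,"wz":0,"grip":60},{"dx":0.289,"dy":0,"dz":0.953,"wx":0,"wy":0,"wz":0,"grip":60},{"dx":0.289,"dy":0,"dz":0.953,"wx":0,"wy":0,"wz":0,"grip":60},{"dx":0,"dy":0,"dz":0,"wx":0,"wy":-0.111,"wz":0,"grip":60},{"dx":0,"dy":0,"dz":0,"wx":0,"wy":-0.111,"wz":0,"grip":60},{"dx":0,"dy":0,"dz":0,"wx":0,"wy":-0.111,"wz":0,"grip":60},{"dx":0,"dy":0,"dz":0,"wx":0,"wy":0,"wz":0,"grip":60}]'

```text
time_s: 25.32
position: [0.5127, 0.1074, 0.1644]
tcp_rot: [[0.587, 0.002, -0.809], [0.809, -0.0, 0.587], [0.001, -1.0, -0.001]]
force: [1.1, 0.1, 0.6]
opening: 0.69
```

```bash
cat > tr.py <<'E'
from h import *
left(.5119,.1073,.033,54.5)
p,d,K,T=shot("wrist");P=cloud(d,K,T);save("w9",p)
m=(d>0)&(np.hypot(P[...,0]-.512,P[...,1]-.107)<.03)&(P[...,2]>.025)&(P[...,2]<.045)
r=cv2.minAreaRect(P[m][:,:2].astype(np.float32)*1000);print("short",np.round(r[0],1),np.round(r[1],1))
np.savez("w9.npz",p=p,d=d,K=K,T=T)
for nm in("w9","scene0"):
    D=dict(np.load(nm+".npz"));P=cloud(D['d'],D['K'],D['T'])
    m=((D['d']>0)&(np.hypot(P[...,0]-.545,P[...,1]-.302)<.1)&(P[...,2]>.0035)&(P[...,2]<.03)&(D['p'].min(-1)>130)).astype(np.uint8)
    m=cv2.morphologyEx(m,cv2.MORPH_OPEN,np.ones((2,2),np.uint8))
    v,u=np.nonzero(m);print(nm,len(u))
    if len(u)<20: continue
    w=np.array([pt(a,b,D['K'],D['T'],.011)[:2] for a,b in zip(u,v)])-(.551,.298)
    for yaw in(142.5,143.5,144.5,145.5,146.5):
        b=np.radians(yaw);e=np.array([np.cos(b),np.sin(b)]);f=np.array([-e[1],e[0]])
        print(yaw,"along",(np.percentile(w@e,[.5,99.5])*1000).round(1),"across",(np.percentile(w@f,[1,99])*1000).round(1))
E
python3 tr.py
```

```text
t 25.32 p [512.7 107.4 164.4] yaw 54.5 tilt [ 0.001  -1.     -0.0015] units dx,dy,dz [-0.017  3.284  0.019] wy -0.005 open 60.0 F [1.1 0.1 0.6]
short [510.6 110.7] [31.6 31.4]
w9 3823
142.5 along [-53.2  84.4] across [-36.2  28.4]
143.5 along [-53.1  84.5] across [-35.7  27.7]
144.5 along [-53.2  84.4] across [-35.4  27.2]
145.5 along [-53.4  84.3] across [-35.6  27.2]
146.5 along [-53.7  84.2] across [-36.3  27.5]
scene0 190
142.5 along [-59.4  74.6] across [-36.6  24.8]
143.5 along [-59.4  74.6] across [-35.7  24.9]
144.5 along [-60.   74.7] across [-35.3  24.8]
145.5 along [-60.5  74.8] across [-35.1  24.7]
146.5 along [-61.   74.9] across [-35.6  25. ]
```

View pics/w9.png

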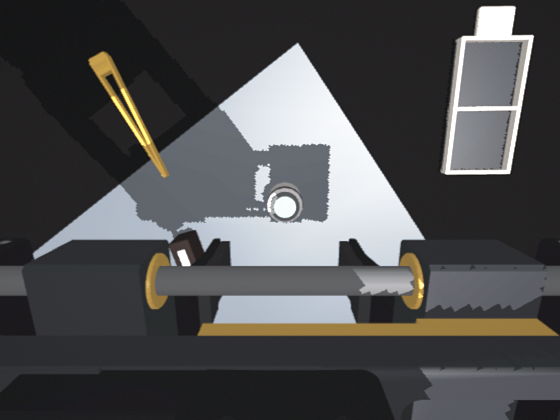

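>>> drive_tool --commands '[{"dx":0.01,"dy":0.8,"dz":0.02,"wx":0,"wy":0,"wz":0,"grip":60},{"dx":0,"dy":0.9,"dz":0,"wx":0,"wy":0,"wz":0,"grip":60},{"dx":0,"dy":0.9,"dz":0,"wx":0,"wy":0,"wz":0,"grip":60},{"dx":0,"dy":0.66,"dz":0,"wx":0,"wy":0,"wz":0,"grip":60},{"dx":0,"dy":0,"dz":0,"wx":0,"wy":0,"wz":0,"grip":60},{"dx":0,"dy":0,"dz":0,"wx":0,"wy":0,"wz":0,"grip":60}]'

```text
time_s: 26.12
position: [0.5125, 0.1081, 0.0338]
tcp_rot: [[0.587, 0.001, -0.81], [0.81, -0.0, 0.587], [0.001, -1.0, -0.001]]
force: [0.1, 0.9, 0.7]
opening: 0.691
```

>>> drive_tool --commands '[{"dx":0,"dy":0,"dz":0,"wx":0,"wy":0,"wz":0,"grip":26},{"dx":0,"dy":0,"dz":0,"wx":0,"wy":0,"wz":0,"grip":26},{"dx":0,"dy":0,"dz":0,"wx":0,"wy":0,"wz":0,"grip":26},{"dx":0,"dy":0,"dz":0,"wx":0,"wy":0,"wz":0,"grip":26},{"dx":0,"dy":0,"dz":0,"wx":0,"wy":0,"wz":0,"grip":26},{"dx":0,"dy":0,"dz":0,"wx":0,"wy":0,"wz":0,"grip":26}]'

```text
time_s: 26.88
position: [0.512, 0.1081, 0.0333]
tcp_rot: [[0.586, 0.0, -0.81], [0.81, 0.0, 0.586], [0.0, -1.0, -0.0]]
force: [-0.8, 0.5, 4.4]
opening: 0.357
```

>>> drive_tool --commands '[{"dx":0,"dy":-0.4,"dz":0,"wx":0,"wy":0,"wz":0,"grip":26},{"dx":0,"dy":-0.8,"dz":0,"wx":0,"wy":0,"wz":0,"grip":26},{"dx":0,"dy":-0.9,"dz":0,"wx":0,"wy":0,"wz":0,"grip":26},{"dx":0,"dy":-0.9,"dz":0,"wx":0,"wy":0,"wz":0,"grip":26},{"dx":0.9,"dy":0,"dz":0.55,"wx":0,"wy":0,"wz":0,"grip":26},{"dx":0.9,"dy":0,"dz":0.55,"wx":0,"wy":0,"wz":0,"grip":26},{"dx":0.9,"dy":0,"dz":0.55,"wx":0,"wy":0,"wz":0,"grip":26},{"dx":0.9,"dy":0,"dz":0.55,"wx":0,"wy":0,"wz":0,"grip":26}]'

```text
time_s: 27.88
position: [0.5244, 0.2775, 0.1535]
tcp_rot: [[0.586, -0.0, -0.811], [0.811, -0.0, 0.586], [-0.0, -1.0, 0.0]]
force: [1.4, 0.7, -1.5]
opening: 0.362
```

>>> drive_tool --commands '[{"dx":0.9,"dy":0,"dz":0.55,"wx":0,"wy":0,"wz":0,"grip":26},{"dx":0,"dy":0.6,"dz":0,"wx":0,"wy":0,"wz":0,"grip":26},{"dx":0,"dy":0.8,"dz":0,"wx":0,"wy":0,"wz":0,"grip":26},{"dx":0,"dy":0.8,"dz":0,"wx":0,"wy":0,"wz":0,"grip":26},{"dx":0,"dy":0.45,"dz":0,"wx":0,"wy":0,"wz":0,"grip":26},{"dx":0,"dy":0,"dz":0,"wx":0,"wy":0,"wz":0,"grip":26},{"dx":0,"dy":0,"dz":0,"wx":0,"wy":0,"wz":0,"grip":26}]'

```text
time_s: 28.75
position: [0.5289, 0.3187, 0.048]
tcp_rot: [[0.586, 0.002, -0.811], [0.811, 0.001, 0.586], [0.002, -1.0, -0.001]]
force: [0.3, 0.2, -0.2]
opening: 0.359
```

```bash
python3 - <<'E'
from h import *
left(.5285,.3186,.0363,54.5)
p,d,K,T=shot("wrist");save("w10",p)
E
```

```text
t 28.75 p [528.9 318.7  48. ] yaw 54.5 tilt [ 0.0016 -1.     -0.0011] units dx,dy,dz [-0.008  0.293  0.007] wy -0.004 open 31.2 F [ 0.3  0.2 -0.2]
```

View pics/w10.png

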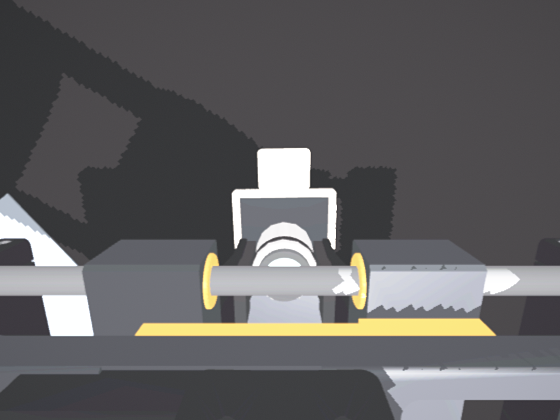

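>>> drive_tool --commands '[{"dx":0,"dy":0.12,"dz":0,"wx":0,"wy":0,"wz":0,"grip":26},{"dx":0,"dy":0.09,"dz":0,"wx":0,"wy":0,"wz":0,"grip":26},{"dx":0,"dy":0.04,"dz":0,"wx":0,"wy":0,"wz":0,"grip":26},{"dx":0,"dy":0.03,"dz":0,"wx":0,"wy":0,"wz":0,"grip":26},{"dx":0,"dy":0,"dz":0,"wx":0,"wy":0,"wz":0,"grip":26}]'

```text
time_s: 29.42
position: [0.5279, 0.3184, 0.0363]
tcp_rot: [[0.586, -0.0, -0.811], [0.811, -0.0, 0.586], [-0.0, -1.0, 0.0]]
force: [-0.6, -1.0, 4.8]
opening: 0.36
```

>>> drive_tool --commands '[{"dx":0,"dy":0.02,"dz":0,"wx":0,"wy":0,"wz":0,"grip":26},{"dx":0,"dy":0,"dz":0,"wx":0,"wy":0,"wz":0,"grip":26}]'

```text
time_s: 29.68
position: [0.528, 0.3184, 0.0363]
tcp_rot: [[0.586, -0.0, -0.811], [0.811, -0.0, 0.586], [-0.0, -1.0, -0.0]]
force: [-2.7, -1.0, 8.8]
opening: 0.36
```

>>> drive_tool --commands '[{"dx":0,"dy":-0.025,"dz":0,"wx":0,"wy":0,"wz":0,"grip":26},{"dx":0,"dy":0,"dz":0,"wx":0,"wy":0,"wz":0,"grip":54},{"dx":0,"dy":0,"dz":0,"wx":0,"wy":0,"wz":0,"grip":54},{"dx":0,"dy":0,"dz":0,"wx":0,"wy":0,"wz":0,"grip":54},{"dx":0,"dy":-0.4,"dz":0,"wx":0,"wy":0,"wz":0,"grip":54},{"dx":0,"dy":-0.8,"dz":0,"wx":0,"wy":0,"wz":0,"grip":54},{"dx":0,"dy":-0.9,"dz":0,"wx":0,"wy":0,"wz":0,"grip":54},{"dx":0,"dy":-0.9,"dz":0,"wx":0,"wy":0,"wz":0,"grip":54}]'

```text
time_s: 30.68
position: [0.5282, 0.3185, 0.1581]
tcp_rot: [[0.586, 0.001, -0.811], [0.811, 0.0, 0.586], [0.001, -1.0, -0.001]]
force: [0.9, 0.5, -0.5]
opening: 0.621
```

>>> drive_tool --commands '[{"dx":-0.993,"dy":0,"dz":-0.588,"wx":0,"wy":0,"wz":0,"grip":54},{"dx":-0.993,"dy":0,"dz":-0.588,"wx":0,"wy":0,"wz":0,"grip":54},{"dx":-0.993,"dy":0,"dz":-0.588,"wx":0,"wy":0,"wz":0,"grip":54},{"dx":-0.993,"dy":0,"dz":-0.588,"wx":0,"wy":0,"wz":0,"grip":54},{"dx":-0.993,"dy":0,"dz":-0.588,"wx":0,"wy":0,"wz":0,"grip":54},{"dx":-0.993,"dy":0,"dz":-0.588,"wx":0,"wy":0,"wz":0,"grip":54},{"dx":-0.993,"dy":0,"dz":-0.588,"wx":0,"wy":0,"wz":0,"grip":54},{"dx":-0.993,"dy":0,"dz":-0.588,"wx":0,"wy":0,"wz":0,"grip":54}]'

```text
time_s: 31.68
position: [0.4947, -0.0509, 0.1571]
tcp_rot: [[0.586, 0.002, -0.811], [0.811, -0.001, 0.586], [0.001, -1.0, -0.002]]
force: [-0.0, -0.1, 0.4]
opening: 0.625
```

>>> drive_tool --commands '[{"dx":-0.993,"dy":0,"dz":-0.588,"wx":0,"wy":0,"wz":0,"grip":54},{"dx":0,"dy":0,"dz":0,"wx":0,"wy":0.105,"wz":0,"grip":54},{"dx":0,"dy":0,"dz":0,"wx":0,"wy":0.105,"wz":0,"grip":54},{"dx":0,"dy":0,"dz":0,"wx":0,"wy":0.105,"wz":0,"grip":54},{"dx":0,"dy":0,"dz":0,"wx":0,"wy":0.105,"wz":0,"grip":54},{"dx":0,"dy":0,"dz":0,"wx":0,"wy":0,"wz":0,"grip":54},{"dx":0,"dy":0,"dz":0,"wx":0,"wy":0,"wz":0,"grip":54}]'

```text
time_s: 32.55
position: [0.4905, -0.0954, 0.1565]
tcp_rot: [[0.959, 0.001, -0.284], [0.284, -0.0, 0.959], [0.001, -1.0, -0.001]]
force: [-0.3, 0.1, 0.3]
opening: 0.622
```

```bash
python3 - <<'E'
from h import *
left(.490,-.0955,.033,16.6)
p,d,K,T=shot("wrist");P=cloud(d,K,T);save("w11",p)
m=(d>0)&(np.hypot(P[...,0]-.490,P[...,1]+.0955)<.03)&(P[...,2]>.025)&(P[...,2]<.036)
r=cv2.minAreaRect(P[m][:,:2].astype(np.float32)*1000);print("square",np.round(r[0],1),np.round(r[1],1),r[2],m.sum())
E
```

```text
t 32.55 p [490.5 -95.4 156.5] yaw 16.6 tilt [ 7.e-04 -1.e+00 -6.e-04] units dx,dy,dz [-1.400e-02  3.088e+00  2.000e-03] wy -0.001 open 54.1 F [-0.3  0.1  0.3]
square [488.7 -93.8] [29.4 29.9] 16.429550170898438 1133
```

View pics/w11.png

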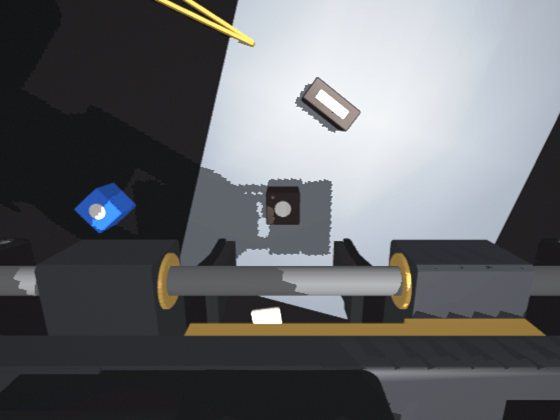

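>>> drive_tool --commands '[{"dx":-0.02,"dy":0.8,"dz":0,"wx":0,"wy":0,"wz":0,"grip":54},{"dx":0,"dy":0.9,"dz":0,"wx":0,"wy":0,"wz":0,"grip":54},{"dx":0,"dy":0.8,"dz":0,"wx":0,"wy":0,"wz":0,"grip":54},{"dx":0,"dy":0.58,"dz":0,"wx":0,"wy":0,"wz":0,"grip":54},{"dx":0,"dy":0,"dz":0,"wx":0,"wy":0,"wz":0,"grip":54},{"dx":0,"dy":0,"dz":0,"wx":0,"wy":0,"wz":0,"grip":54}]'

```text
time_s: 33.35
position: [0.49, -0.0957, 0.0334]
tcp_rot: [[0.959, 0.001, -0.282], [0.282, -0.0, 0.959], [0.001, -1.0, -0.001]]
force: [-0.2, -0.5, 1.4]
opening: 0.62
```

>>> drive_tool --commands '[{"dx":0,"dy":0,"dz":0,"wx":0,"wy":0,"wz":0,"grip":24},{"dx":0,"dy":0,"dz":0,"wx":0,"wy":0,"wz":0,"grip":24},{"dx":0,"dy":0,"dz":0,"wx":0,"wy":0,"wz":0,"grip":24},{"dx":0,"dy":0,"dz":0,"wx":0,"wy":0,"wz":0,"grip":24},{"dx":0,"dy":0,"dz":0,"wx":0,"wy":0,"wz":0,"grip":24},{"dx":0,"dy":0,"dz":0,"wx":0,"wy":0,"wz":0,"grip":24}]'

```text
time_s: 34.1
position: [0.4897, -0.0956, 0.0332]
tcp_rot: [[0.96, 0.001, -0.282], [0.282, -0.0, 0.96], [0.001, -1.0, -0.0]]
force: [-0.7, 0.2, 5.4]
opening: 0.34
```

>>> drive_tool --commands '[{"dx":0,"dy":-0.4,"dz":0,"wx":0,"wy":0,"wz":0,"grip":24},{"dx":0,"dy":-0.8,"dz":0,"wx":0,"wy":0,"wz":0,"grip":24},{"dx":0,"dy":-0.9,"dz":0,"wx":0,"wy":0,"wz":0,"grip":24},{"dx":0,"dy":-0.9,"dz":0,"wx":0,"wy":0,"wz":0,"grip":24},{"dx":0,"dy":0,"dz":0,"wx":0,"wy":-0.106,"wz":0,"grip":24},{"dx":0,"dy":0,"dz":0,"wx":0,"wy":-0.106,"wz":0,"grip":24},{"dx":0,"dy":0,"dz":0,"wx":0,"wy":-0.106,"wz":0,"grip":24},{"dx":0,"dy":0,"dz":0,"wx":0,"wy":-0.106,"wz":0,"grip":24}]'

```text
time_s: 35.1
position: [0.4893, -0.0954, 0.1534]
tcp_rot: [[0.576, 0.0, -0.817], [0.817, -0.0, 0.576], [0.0, -1.0, -0.0]]
force: [0.2, 0.0, -0.2]
opening: 0.341
```

>>> drive_tool --commands '[{"dx":0.995,"dy":0,"dz":0.42,"wx":0,"wy":0,"wz":0,"grip":24},{"dx":0.995,"dy":0,"dz":0.42,"wx":0,"wy":0,"wz":0,"grip":24},{"dx":0.995,"dy":0,"dz":0.42,"wx":0,"wy":0,"wz":0,"grip":24},{"dx":0.995,"dy":0,"dz":0.42,"wx":0,"wy":0,"wz":0,"grip":24},{"dx":0.995,"dy":0,"dz":0.42,"wx":0,"wy":0,"wz":0,"grip":24},{"dx":0.995,"dy":0,"dz":0.42,"wx":0,"wy":0,"wz":0,"grip":24},{"dx":0.995,"dy":0,"dz":0.42,"wx":0,"wy":0,"wz":0,"grip":24},{"dx":0.995,"dy":0,"dz":0.42,"wx":0,"wy":0,"wz":0,"grip":24}]'

```text
time_s: 36.1
position: [0.5648, 0.2431, 0.1534]
tcp_rot: [[0.58, -0.0, -0.814], [0.814, -0.0, 0.58], [-0.0, -1.0, -0.0]]
force: [1.6, -0.5, -0.3]
opening: 0.343
```

>>> drive_tool --commands '[{"dx":0.995,"dy":0,"dz":0.42,"wx":0,"wy":0,"wz":0,"grip":24},{"dx":0,"dy":0.4,"dz":0,"wx":0,"wy":0,"wz":0,"grip":24},{"dx":0,"dy":0.6,"dz":0,"wx":0,"wy":0,"wz":0,"grip":24},{"dx":0,"dy":0.6,"dz":0,"wx":0,"wy":0,"wz":0,"grip":24},{"dx":0,"dy":0,"dz":0,"wx":0,"wy":0,"wz":0,"grip":24},{"dx":0,"dy":0,"dz":0,"wx":0,"wy":0,"wz":0,"grip":24}]'

```text
time_s: 36.85
position: [0.5746, 0.2833, 0.0893]
tcp_rot: [[0.581, 0.0, -0.814], [0.814, -0.0, 0.581], [0.0, -1.0, -0.0]]
force: [0.9, 1.0, -0.6]
opening: 0.341
```

```bash
python3 - <<'E'
from h import *
left(.5746,.2854,.0362,54.5)
p,d,K,T=shot("wrist");save("w12",p)
E
```

```text
t 36.85 p [574.6 283.3  89.3] yaw 54.5 tilt [ 0.e+00 -1.e+00 -2.e-04] units dx,dy,dz [0.043 1.328 0.03 ] wy -0.0 open 29.7 F [ 0.9  1.  -0.6]
```

View pics/w12.png

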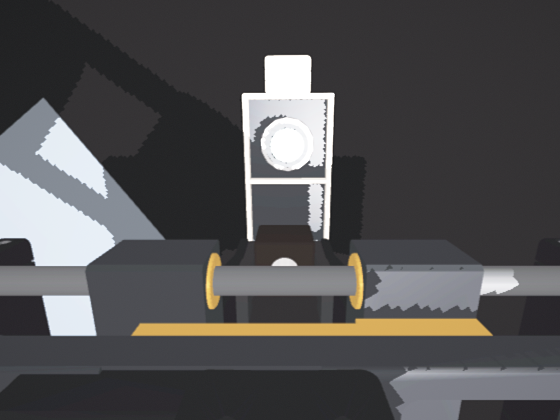

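>>> drive_tool --commands '[{"dx":0.04,"dy":0.4,"dz":0.03,"wx":0,"wy":0,"wz":0,"grip":24},{"dx":0,"dy":0.4,"dz":0,"wx":0,"wy":0,"wz":0,"grip":24},{"dx":0,"dy":0.3,"dz":0,"wx":0,"wy":0,"wz":0,"grip":24},{"dx":0,"dy":0.12,"dz":0,"wx":0,"wy":0,"wz":0,"grip":24},{"dx":0,"dy":0.04,"dz":0,"wx":0,"wy":0,"wz":0,"grip":24},{"dx":0,"dy":0.03,"dz":0,"wx":0,"wy":0,"wz":0,"grip":24},{"dx":0,"dy":0,"dz":0,"wx":0,"wy":0,"wz":0,"grip":24}]'

```text
time_s: 37.78
position: [0.5746, 0.286, 0.0375]
tcp_rot: [[0.581, 0.001, -0.814], [0.814, 0.0, 0.581], [0.001, -1.0, -0.0]]
force: [-0.1, 0.0, 0.1]
opening: 0.346
```

>>> drive_tool --commands '[{"dx":0,"dy":0.02,"dz":0,"wx":0,"wy":0,"wz":0,"grip":24},{"dx":0,"dy":0,"dz":0,"wx":0,"wy":0,"wz":0,"grip":24}]'

```text
time_s: 38.02
position: [0.5744, 0.2859, 0.0366]
tcp_rot: [[0.581, 0.0, -0.814], [0.814, 0.0, 0.581], [0.0, -1.0, -0.0]]
force: [0.6, 0.5, -0.2]
opening: 0.342
```

>>> drive_tool --commands '[{"dx":0,"dy":0.02,"dz":0,"wx":0,"wy":0,"wz":0,"grip":24},{"dx":0,"dy":0,"dz":0,"wx":0,"wy":0,"wz":0,"grip":24}]'

```text
time_s: 38.28
position: [0.5745, 0.286, 0.0363]
tcp_rot: [[0.581, 0.0, -0.814], [0.814, 0.0, 0.581], [0.0, -1.0, -0.0]]
force: [-1.5, -0.0, 4.6]
opening: 0.347
```

>>> drive_tool --commands '[{"dx":0,"dy":0.015,"dz":0,"wx":0,"wy":0,"wz":0,"grip":24},{"dx":0,"dy":0,"dz":0,"wx":0,"wy":0,"wz":0,"grip":24}]'

```text
time_s: 38.52
position: [0.5745, 0.286, 0.0362]
tcp_rot: [[0.58, 0.001, -0.814], [0.814, 0.0, 0.58], [0.0, -1.0, -0.0]]
force: [-2.5, -1.3, 8.1]
opening: 0.34
```

>>> drive_tool --commands '[{"dx":0,"dy":-0.025,"dz":0,"wx":0,"wy":0,"wz":0,"grip":24},{"dx":0,"dy":0,"dz":0,"wx":0,"wy":0,"wz":0,"grip":50},{"dx":0,"dy":0,"dz":0,"wx":0,"wy":0,"wz":0,"grip":50},{"dx":0,"dy":0,"dz":0,"wx":0,"wy":0,"wz":0,"grip":50},{"dx":0,"dy":-0.4,"dz":0,"wx":0,"wy":0,"wz":0,"grip":50},{"dx":0,"dy":-0.8,"dz":0,"wx":0,"wy":0,"wz":0,"grip":50},{"dx":0,"dy":-0.9,"dz":0,"wx":0,"wy":0,"wz":0,"grip":50},{"dx":0,"dy":-0.9,"dz":0,"wx":0,"wy":0,"wz":0,"grip":50}]'

```text
time_s: 39.52
position: [0.5745, 0.2859, 0.1582]
tcp_rot: [[0.581, 0.001, -0.814], [0.814, 0.0, 0.581], [0.001, -1.0, -0.001]]
force: [-0.3, -0.5, -0.0]
opening: 0.571
```

>>> drive_tool --commands '[{"dx":0,"dy":-0.5,"dz":-0.8,"wx":0,"wy":0,"wz":0,"grip":50},{"dx":0,"dy":-0.5,"dz":-0.8,"wx":0,"wy":0,"wz":0,"grip":50},{"dx":0,"dy":0,"dz":-0.8,"wx":0,"wy":0,"wz":0,"grip":50},{"dx":0,"dy":0,"dz":-0.6,"wx":0,"wy":0,"wz":0,"grip":50},{"dx":0,"dy":0,"dz":0,"wx":0,"wy":0,"wz":0,"grip":50},{"dx":0,"dy":0,"dz":0,"wx":0,"wy":0,"wz":0,"grip":50}]'

```text
time_s: 40.28
position: [0.671, 0.2167, 0.1962]
tcp_rot: [[0.58, -0.001, -0.814], [0.814, 0.0, 0.58], [-0.0, -1.0, 0.001]]
force: [-0.3, -0.3, -0.4]
opening: 0.576
```

```bash
python3 - <<'E'
from h import *
a=shot("scene");b=shot("side");w=shot("wrist")
f=lambda im,y0,y1,x0,x1:cv2.resize(im[y0:y1,x0:x1],(390,290),interpolation=cv2.INTER_CUBIC)
save("final",np.vstack([np.hstack([f(a[0],130,350,120,416),f(b[0],120,420,140,420)]),np.hstack([f(w[0],0,420,0,560),f(b[0],310,420,270,418)])]))
for nm,(p,d,K,T) in(("scene",a),("side",b),("wrist",w)):
    P=cloud(d,K,T)
    for k,c,z in(("long",(527,-263),65),("round",(550,-315),33),("eye",(573,-367),53),("short",(528,318),41),("square",(574.5,285.5),33),("oblong",(504,-1),30),("jar",(748,64),65)):
        m=(d>0)&(np.hypot(P[...,0]*1e3-c[0],P[...,1]*1e3-c[1])<30)&(P[...,2]*1e3>z-8)&(P[...,2]*1e3<z+10)
        if m.sum()>8:
            q=P[m]*1e3;r=cv2.minAreaRect(q[:,:2].astype(np.float32));print(nm,k,m.sum(),np.round(r[0],1),np.round(r[1],1),"z",np.percentile(q[:,2],90).round(1))
E
```

```text
scene long 46 [ 528.9 -263.5] [12.5 16.3] z 65.9
scene round 175 [ 553.  -316.3] [28.3 28.7] z 35.0
scene eye 306 [ 575.9 -368.1] [39.5 37.2] z 54.9
scene short 14 [537.3 319.3] [21.7  7.5] z 43.1
scene square 136 [575.6 283.9] [30.1 33.7] z 34.4
scene oblong 154 [505.2  -2.3] [20.3 47.5] z 32.3
scene jar 390 [749.   65.8] [47. 47.] z 67.1
side long 114 [ 525.4 -266. ] [16.  15.4] z 65.5
side round 412 [ 549.5 -317. ] [29.5 28.9] z 33.9
side eye 810 [ 571.1 -368.8] [36.5 39.1] z 53.6
side short 93 [525.7 313.1] [28.7 29.6] z 41.9
side square 119 [573.5 284.1] [33.1 30.5] z 33.8
side oblong 247 [501.7  -3.1] [23.1 45.1] z 30.8
side jar 291 [745.3  64.2] [45.8 46.9] z 65.5
wrist short 521 [534.6 314.9] [30.4 13.2] z 40.9
wrist square 1218 [574.1 287.4] [29.5 30.1] z 33.1
wrist oblong 988 [502.8   1.8] [22.1 45.9] z 29.6
```

View pics/final.png

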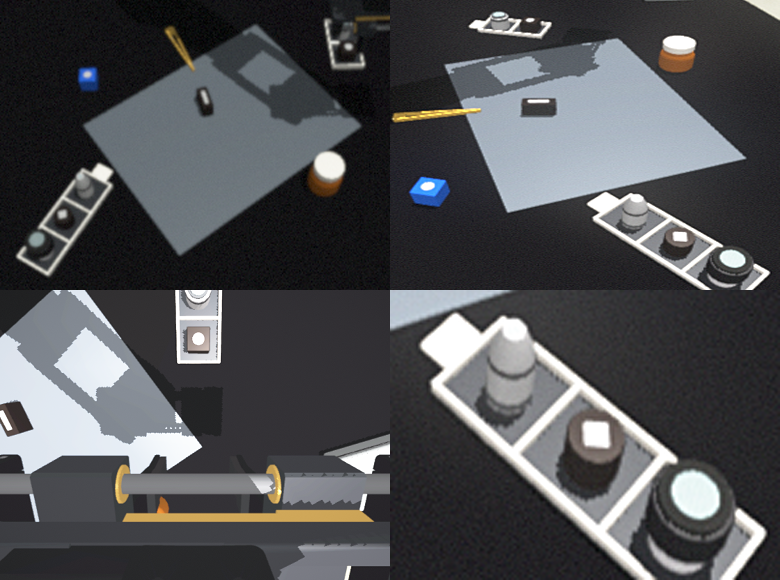

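The check picture shows all five parts upright in their bays. The oblong mount, jar, tweezers and blue block haven't moved, and the gripper is clear, so I'm handing in.

```bash
python3 -c "
from rig import workorder;print(workorder.hand_in())"
```

```text
the job is handed in; nothing more can be done
None
```

Both kits are made up and the job is handed in, at about 40 s of the 136 s allowed. In the order asked, the three-bay tray got the long objective (by the tab), the round mount (middle) and the eyepiece (far end). The two-bay tray then got the short objective (by the tab) and the square mount.

- **Placing:** Each part was lowered in small steps until the wrist felt about 8–10 N of contact. I eased that off before letting go.
- **Last checks:** The final pictures show all five parts upright, with tops at about 65, 33, 53, 41 and 33 mm, as expected for standing on the bay floors. The oblong mount and the jar measured within 1 mm of their starting positions where the same camera measured both. The tweezers and the blue look-alike look unmoved in the pictures; I did not measure them.
- **Disagreements:** The cameras differed by up to about 5 mm from one another, so I used averages, which is well inside the 12 mm of room around a 30 mm part. In the final check the arm partly hid the short objective from the scene camera and the picture edge cut it off in the wrist view. Its scene and wrist positions are therefore unreliable, but the side view and the wrist view before the last placing show it upright in its bay.
- **Refused moves:** The first three move calls were refused for missing keys; the arm did not move.

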